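# Lift the hot lid off the roasting pot with the lid lifter

### The arm

A 6-joint arm with a two-finger parallel gripper is mounted at the origin on the work surface. World frame = base frame: x ahead of the robot, y to its left, z up, the work surface at z = 0. Lengths are in m, angles in degrees, forces in N, time in s.
With the tool pointing down it reaches from about 0.4 to 0.825 m from the base axis. Payload 7 kg.
Tool frame: the origin (TCP) lies on the mounting face of the last link; the fingertips stand 178 mm ahead of it and the grasp point (between the pads) lies 159 mm ahead of it; z points along the fingers, y is the direction in which the jaws open and shut (so a half turn about z gives the same grasp; the last joint's range is limited). The gripper opens to 88 mm and grips with 3 to 60 N. Pads are 19 mm wide; open, the fingers measure 130 mm over their backs; the gripper's body (78 mm by 193 mm) begins 47 mm behind the grasp point.
Start: joints at [-46.633, 20.546, 0.682, 0, -70.136, -16.507], TCP at [0.305, -0.602, 0.405] pointing down, gripper open.
Joint ranges: [-176.03, 176.03], [-82.01, 121.73], [-58.28, 71.71], [-173.87, 95.51], [-174.79, -0.11], [-173.66, 173.66]. Speed limits (degrees/s): [136.94, 136.94, 172.46, 180, 180, 180].

### API

Orientations are given as [roll, pitch, yaw] about the fixed x, y, z axes, in that order (R = Rz(yaw) Ry(pitch) Rx(roll)).
In Python, from plant import r gives the robot as it stands. The module is installed in compiled form; this text tells all that it offers.
- The arm moves only by the tool carry_out, never from a script. Its argument "plan" is a list of rows, each a list of 3 entries, a list of its own where there are three numbers: the shift along the tool's x, y, z in m, then the turn, a rotation vector about the tool's x, y, z in degrees, then the closure in counts, from 0 (fully open) to 255 (shut). In form: [[[x, y, z], [ax, ay, az], hand], ...]. A call has 1 to 12 rows; each row shifts and turns the commanded pose from where the row before left it, along the tool's axes as they then stand; what a row does not reach is not made up. A row lasts 1/12 s, in which the tool goes at most 41.7 mm and 7.16 degrees, less where a joint would pass 70% of its speed; a pose out of reach is approached as far as the arm can. A call is refused whole if a number of a shift passes 0.0417 or a number of a turn 7.16, either way. A call with a gripper value outside its range is refused whole. The fingers move at their own pace and stop on an object; "grip_force" is the grip in N (left out, the last holds). Time passes only in rows, so rows that do not move let the fingers close. It gives the time, the measured TCP pose, the force and the opening at its end, in the units of the state.
- r.get_state(): the state, without advancing time (a new reading comes with each control period).
- r.capture(name): name is "scene" or "top"; returns the picture (480x640x3 uint8, red, green, blue); there is no depth.
- r.get_calibration(name): a dict with "K" (3x3 intrinsics, pixels), "D" ([k1, k2, p1, p2, k3] as OpenCV has them; the pictures are not rectified), "rvec" (rotation vector, rad) and "tvec" (3), from world to camera coordinates, as OpenCV has them. Camera axes: x right, y down, z forward; pixel columns grow to the right and rows downward; lengths in m; the calibration is good to about 2 mm. A picture is of the moment at which its call begins. get_calibration takes no time and is no camera call.
- r.close_job(): hands the job in, once; it reports no verdict.
The state is a dict: "time_s": time; "joints": joint angles; "qd": joint speeds; "joint_torque": joint torques, N m; "tcp_pos": TCP position; "eef_rot": TCP orientation; "contact_force": force on the tool from outside, world axes, zero at the start; "moment": the same for the moment, N m; "gripper_width": finger opening in m.
Only numpy, scipy, OpenCV 4.12 (cv2) and the standard library are available. Lean on these libraries where they do the work, as an engineer would, in place of code of your own. Each camera call takes 0.05 s, during which the arm holds its last target. There are 200 camera calls.

### The job

The lid of the roasting pot on the hotplate is hot: take the lid lifter by its wooden T-grip from its sloping rest, hook it under the lid's loop, lift the lid clear of the pot, keeping it level, and set it down gently in the middle of the round cork trivet. Then unhook the lifter and put it back in its rest as it was. Keep the robot itself off the lid, the pot and the hotplate, and leave the pot and the other things on the counter where they stand.

Things in the scene. Friction and masses are not known exactly. Their poses are not given: they have to be found in the camera images.
- lifter: Loose steel lid lifter with wooden T-grip, 139 mm long, 0.2 kg. Origin: seat of its hook, on the shank's axis; z runs up the shank to the grip, x is the way the hook's mouth opens, y runs along the T-grip. Round shank 11 mm thick from z = 43 mm to the grip. At the start it lies in its rest, leaning 35 degrees from vertical, and comes out by lifting it straight up.
- lifter_grip (a point): Centre of the lifter's T-grip, 120 mm up the shank from the hook's seat: dark wooden bar with brass bands and flat sides, 18 mm (lifter's x) by 100 mm (y) by 28 mm (z).
- lifter_tip (a point): Top of the hook's upturned tip, at x = 22, z = 8 mm of the lifter. The hook is bent from strip 22 mm wide (y), 5 mm thick: flat tongue from x = -20 to 20 mm, top at z = 0; tip at x = 20 to 25 mm; back at x = -25 to -20 mm; top strip at z = 38 to 43 mm from x = -25 to 6 mm. Its mouth, between z = 8 and 38 mm, opens to +x.
- rest: Fixed wooden rest on a foot 150 by 90 mm, origin under it on the counter. An open channel, 32 mm wide between cheeks, leans 35 degrees from vertical, its upper end to the rest's -x, open towards +x and up. The hook's back lies on its floor, the tongue stands on a ledge at its lower end; it ends 51 mm up the shank from the hook's seat, so shank and grip stand free above it.
- rest_seat (a point): Point of the rest where the lifter's origin lies when the lifter is in it, 55 mm above the counter; there the lifter's x and z axes are the rest's x and z axes tilted by 35 degrees about y, z towards the rest's -x.
- lid: Loose round lid, red enamel, 210 mm across, 0.4 to 0.65 kg. Origin: centre of the underside of its 5 mm flange, which sits on the pot's rim; z up. A plug 178 mm across goes 5 mm down inside the rim, with some 7 mm of play all round. The lid's top is 12 mm above the origin in the middle.
- lid_loop (a point): Underside of the top bar of the lid's loop, in its middle, 48 mm above the lid's origin (36 mm above the lid's top). The steel loop stands in the lid's y-z plane, round bar 9 mm thick, 88 mm wide at the foot; its top is straight and level over y = -24 to 24 mm. A hook passes under it along the lid's x, from either side.
- pot: Loose dark steel roasting pot, 1.3 kg, 200 mm across and 70 mm high, with two small ears at +y and -y that reach 127 mm from its axis; origin at the centre of its underside. It stands on the hotplate and is covered by the lid.
- hotplate: Fixed electric hotplate, steel with a black top, 240 by 250 mm, 45 mm high, with a small dial on its -x side; origin on the counter under its middle.
- trivet: Fixed round cork trivet, 190 mm across, 12 mm thick; origin on the counter under its middle.
- trivet_top (a point): Centre of the trivet's top face, 12 mm above the counter. With the lid lying on it the lid's origin is 17 mm above the counter.
- jar: Bystander: amber glass jar with brass cap, 72 mm across, 115 mm high, origin under its middle.
- mortar: Bystander: brass mortar with its pestle in it, 80 mm across, 111 mm high with the pestle, origin under its middle.
- tin: Bystander: green tin, 68 mm across, 85 mm high, origin under its middle.
Things that resemble listed ones, but are neither listed nor needed, are in the scene too. What is shaped like the rest but blue, purple or turquoise is not meant.

How it is judged (in metres and radians):
On the way, in this order (a step that is already met when the one before it is completed fails the run):
1. the lid hangs from the lifter, at least 25 mm above its seat on the pot (height (world z) of lid above 0.14 m and contact force between lifter and lid above 1 N), for 0.3 s.
2. the lid lies flat on the trivet, centred within 30 mm (horizontal distance between lid and trivet_top below 0.03 m and height (world z) of lid below 0.022 m and angle between lid's own z axis and vertical below 0.06 rad and contact force between lid and trivet above 1 N), for 0.3 s.
At the end, for the whole second after the job is handed in: The lid lies still and flat on the cork trivet, its centre within 30 mm of the trivet's; the lifter lies still in its rest, its hook within 15 mm of its place and leaning as before (27 to 43 degrees); the pot stands within 25 mm of where it stood (horizontal distance between lid and trivet_top below 0.03 m and height (world z) of lid below 0.022 m and angle between lid's own z axis and vertical below 0.06 rad and linear speed of each of lid, lifter below 0.02 m/s and distance between lifter and rest_seat below 0.015 m and angle between lifter's own z axis and vertical between 0.47 and 0.75 rad and angle between the y axis of lifter and the y axis of rest, either way round below 0.2 rad and distance of pot from where it was at the start of the episode below 0.025 m); the robot touches nothing.
It fails at once if the lid is tipped more than 15 degrees (angle between lid's own z axis and vertical above 0.262 rad).
It fails at once if the robot touches the hot lid, pot or hotplate (contact force between any of the fingers, the arm and lid above 0.5 N or contact force between any of the fingers, the arm and pot above 0.5 N or contact force between any of the fingers, the arm and hotplate above 0.5 N).
It fails at once if the lid is dropped or pressed on the trivet with more than 40 N (contact force between lid and trivet above 40 N).
It fails at once if the pot is shifted more than 25 mm or tipped (distance of pot from where it was at the start of the episode above 0.025 m or angle between pot's own z axis and vertical above 0.12 rad).
It fails at once if the jar, mortar or tin is shifted more than 20 mm or tipped (distance of any of jar, mortar, tin from where it was at the start of the episode above 0.02 m or angle between any of jar, mortar, tin's own z axis and vertical above 0.3 rad).
It also fails if it takes over 72 s, if anything falls off the work surface, if the arm or the gripper's body presses on something with over 40 N, if the wrist force passes 120 N, or if a joint passes its speed limit or range.

## Working session

There is one attempt and no reset: what is moved stays moved. The work goes in short steps, Python scripts to look and compute and a tool call to move; the robot and the scene stay as the last step left them, time stands still between calls to the robot, and variables do not carry over. Pictures are saved under pics/ and viewed, about 8 in all and at most 12, crops included, and the job is handed in when it is done.

Besides the shell and the picture viewer there is one more tool, called after "Call:" by a JSON object that holds its "name" and its "arguments". carry_out: Moves the arm, as the interface text tells. Its arguments: {"type":"object","properties":{"plan":{"type":"array","items":{"type":"array"}},"grip_force":{"type":"number"}},"required":["plan"]}

```bash
mkdir -p pics
python3 - <<'E'
from plant import r
import cv2,numpy as np
for n in("scene","top"):
    c=r.get_calibration(n); print(n,c["K"],c["D"],c["rvec"],c["tvec"])
    cv2.imwrite(f"pics/{n}0.png",r.capture(n)[:,:,::-1])
print(r.get_state())
E
```

```text
scene [[609.66816778   0.         325.53732147]
 [  0.         609.66816778 247.61699371]
 [  0.           0.           1.        ]] [0.02250097 0.         0.         0.         0.        ] [ 2.05608544  1.66626084 -0.48239843] [-0.24794266 -0.3836081   1.70892501]
top [[582.20684737   0.         325.72175154]
 [  0.         582.20684737 233.67409117]
 [  0.           0.           1.        ]] [-0.05960973  0.          0.          0.          0.        ] [ 2.22375367 -2.1701578   0.08303626] [0.10063597 0.56418638 1.7294732 ]
{'time_s': 0.1, 'joints': array([-4.66338761e+01,  2.05878345e+01,  6.40056619e-01, -1.75939026e-02,
       -7.01372694e+01, -1.65079050e+01]), 'qd': array([-0.03246756, -0.11973061,  0.0576537 ,  0.0515484 , -0.04069852,
       -0.0194842 ]), 'joint_torque': array([-4.76956266e-04, -5.84165311e+01,  2.93751258e+01,  7.01552153e+00,
        1.01535057e-02, -4.69321947e-05]), 'tcp_pos': array([ 0.30488657, -0.60203047,  0.4038188 ]), 'eef_rot': array([ 1.79913758e+02, -8.30957895e-03, -1.53147765e+02]), 'contact_force': array([-0.44212427, -0.11344096,  0.25942902]), 'moment': array([-0.00842566, -0.00664573,  0.03824412]), 'gripper_width': 0.0876059141489877}
```

View pics/top0.png

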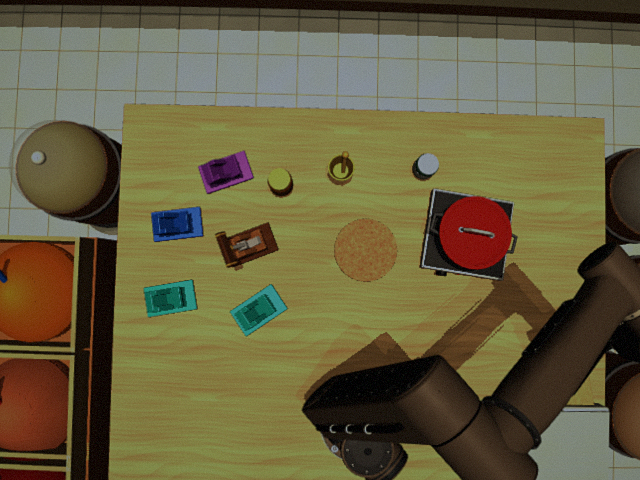

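View pics/scene0.png

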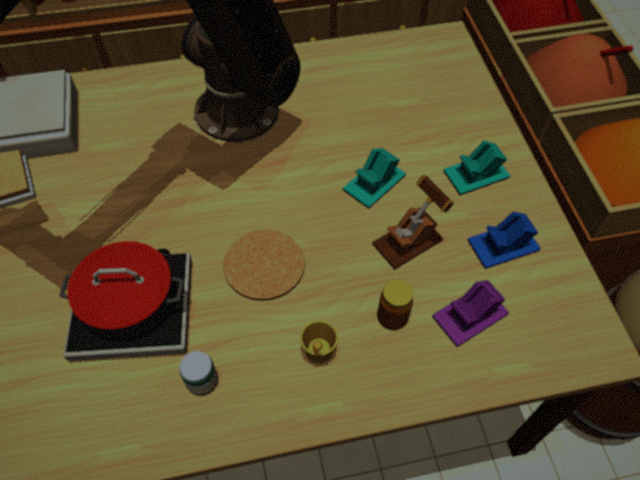

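The top view shows the brown rest near (247,245) with the lifter grip at its left (223,250). The lid is at (476,232) with its loop roughly horizontal, and the trivet is at (366,250). The scene view shows the same layout, with the grip bar near (434,193). Next I'll measure them.

```bash
cat > h.py <<'E'
import cv2,numpy as np
from plant import r
C={n:r.get_calibration(n) for n in("scene","top")}
def ray(n,p):
    c=C[n];R=cv2.Rodrigues(np.array(c["rvec"]))[0]
    u=cv2.undistortPoints(np.array([[p]],float),np.array(c["K"]),np.array(c["D"]))[0,0]
    return -R.T@np.array(c["tvec"]).ravel(),R.T@np.array([u[0],u[1],1])
def plane(n,p,z):
    o,d=ray(n,p);return o+d*(z-o[2])/d[2]
def tri(ps,pt):
    o,d=ray("scene",ps);q,e=ray("top",pt)
    s=np.linalg.lstsq(np.c_[d,-e],q-o,rcond=None)[0]
    a,b=o+s[0]*d,q+s[1]*e
    return (a+b)/2,np.linalg.norm(a-b)
def big(m):
    return max(cv2.findContours(m.astype(np.uint8),0,cv2.CHAIN_APPROX_NONE)[0],key=cv2.contourArea)
E
python3 - <<'E'
from h import *
I={n:cv2.imread(f"pics/{n}0.png") for n in C}
for n in I:
    H=cv2.cvtColor(I[n],cv2.COLOR_BGR2HSV).astype(int)
    red=((H[...,0]<6)|(H[...,0]>174))&(H[...,1]>180)&(H[...,2]>90)
    m=np.zeros_like(red); 
    if n=="top": m[180:290,420:530]=1
    else: m[230:340,50:190]=1
    for z in (0.120,):
        c=cv2.fitEllipse(cv2.convexHull(big(red&m))); print(n,"lid",c,plane(n,c[0],z))
# trivet in top: cork hue, print samples
for n,p in(("top",(366,250)),("top",(310,250)),("top",(262,245)),("scene",(264,264)),("scene",(434,190))):
    print(n,p,cv2.cvtColor(I[n],cv2.COLOR_BGR2HSV)[p[1],p[0]])
print("trivet",plane("top",(366,250),.012),plane("scene",(264,264),.012))
a=cv2.resize(I["top"][210:290,195:295],None,fx=6,fy=6,interpolation=cv2.INTER_CUBIC)
b=cv2.resize(I["scene"][165:275,365:465],None,fx=5,fy=5,interpolation=cv2.INTER_CUBIC)[:480]
cv2.imwrite("pics/crop.png",np.hstack([a,b])[:, :])
c=cv2.resize(I["top"][180:290,420:520],None,fx=4,fy=4,interpolation=cv2.INTER_CUBIC)
d=cv2.resize(I["scene"][235:345,60:160],None,fx=4,fy=4,interpolation=cv2.INTER_CUBIC)
cv2.imwrite("pics/crop2.png",np.hstack([c,d]))
s=cv2.imread("pics/crop.png");print(s.shape); cv2.imwrite("pics/crop.png",cv2.resize(s,None,fx=.7,fy=.7))
E
```

```text
scene lid ((118.31968688964844, 284.5833740234375), (82.86164093017578, 105.75605773925781), 67.6181640625) [ 0.57539287 -0.30983082  0.12      ]
top lid ((475.098876953125, 232.37188720703125), (71.4278564453125, 73.10096740722656), 149.9137420654297) [ 0.56945559 -0.30879285  0.12      ]
top (366, 250) [ 18 158 132]
top (310, 250) [ 21 136 137]
top (262, 245) [ 10 194 108]
scene (264, 264) [ 17 151 125]
scene (434, 190) [ 11 194  46]
trivet [ 0.51570283 -0.00790594  0.012     ] [ 0.52056607 -0.00511837  0.012     ]
(480, 1100, 3)
```

View pics/crop.png

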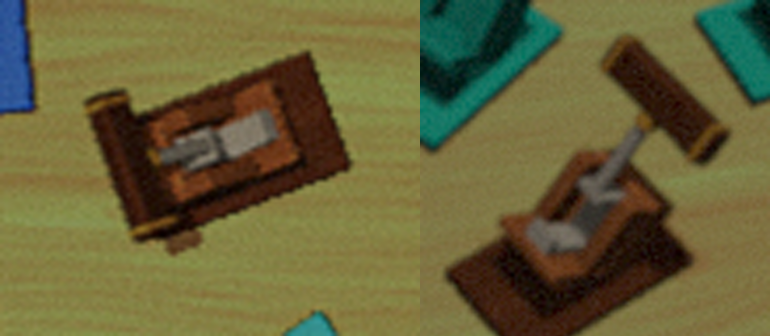

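View pics/crop2.png

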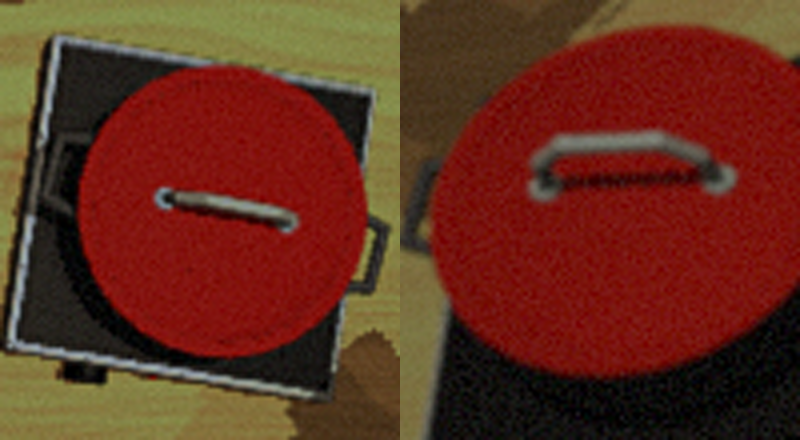

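The crops show the grip's ends, the loop's feet and bar, and the lid. I'll triangulate those points.

Run:
```python
from h import *
P=lambda a:np.round(a,4)
A,ea=tri((447.3,205.6),(220.5,233.6));B,eb=tri((422.7,179.9),(232.1,264.8))
print("grip",P(A),ea,P(B),eb,"mid",P((A+B)/2),"len",np.linalg.norm(A-B),"dir",np.degrees(np.arctan2(*(A-B)[1::-1])))
f=[plane("top",(195+x/4.2,210+y/4.2),.012) for x,y in((308,52),(350,163))]
print("foot edge",P(f),np.linalg.norm(f[0]-f[1]),np.degrees(np.arctan2(*(f[0]-f[1])[1::-1])))
print("feet top",[P(plane("top",p,.127)) for p in((460.9,229.2),(492.2,235.2))])
print("feet scene",[P(plane("scene",p,.127)) for p in((95.3,281.7),(139.8,279.2))])
g=[plane("top",p,.167) for p in((467,229.8),(486.5,232.8))];print("bar top",P(g))
print("bar scene",[P(plane("scene",p,.167)) for p in((99.5,271),(124.5,270.2))])
I={n:cv2.imread(f"pics/{n}0.png") for n in C}
# shank centre / hook strips on the axis, scene
# trivet outline: texture contrast vs table
for n,(x,y) in(("top",(366,250)),("scene",(264,264))):
    L=cv2.GaussianBlur(cv2.cvtColor(I[n],cv2.COLOR_BGR2LAB),(5,5),0).astype(float)
    c=L[y-15:y+15,x-15:x+15].reshape(-1,3).mean(0); m=(np.abs(L[...,1]-c[1])<4)&(np.abs(L[...,2]-c[2])<9)
    w=np.zeros_like(m);w[y-50:y+50,x-55:x+55]=1
    k=cv2.morphologyEx((m&w).astype(np.uint8),cv2.MORPH_OPEN,np.ones((5,5)))
    e=cv2.fitEllipse(cv2.convexHull(big(k)));print("trivet",n,e,P(plane(n,e[0],.012)))
```

```text
grip [0.546  0.4063 0.1601] 0.001502526838363171 [0.4618 0.3744 0.1555] 0.005998290305455601 mid [0.5039 0.3903 0.1578] len 0.09014362968304039 dir 20.767875590130078
foot edge [[0.5916 0.2877 0.012 ]
 [0.5128 0.2553 0.012 ]] 0.0851212948053874 22.340117255420694
feet top [array([ 0.5769, -0.2662,  0.127 ]), array([ 0.5622, -0.356 ,  0.127 ])]
feet scene [array([ 0.5632, -0.3539,  0.127 ]), array([ 0.5759, -0.2646,  0.127 ])]
bar top [[ 0.5727 -0.2733  0.167 ]
 [ 0.5658 -0.3279  0.167 ]]
bar scene [array([ 0.5656, -0.3338,  0.167 ]), array([ 0.5739, -0.285 ,  0.167 ])]
trivet top ((365.25244140625, 249.9130401611328), (60.62281799316406, 61.86888885498047), 13.857858657836914) [ 0.5159 -0.0057  0.012 ]
trivet scene ((263.8709716796875, 264.3765869140625), (69.2890853881836, 81.19243621826172), 80.49738311767578) [ 0.5215 -0.0056  0.012 ]
```

```bash
cat >> h.py <<'E'
from scipy.spatial.transform import Rotation as Ro
def cur():
    s=r.get_state();return s["tcp_pos"],Ro.from_euler("xyz",s["eef_rot"],degrees=True),s
def to(p=None,R=None,mx=.035):
    """total shift in present tool axes and total turn, with least rows"""
    q,Q,s=cur()
    if p is not None:
        d=Q.inv().apply(np.array(p)-q);n=int(np.ceil(np.abs(d).max()/mx));print("shift",np.round(d,4),"rows",n,"each",np.round(d/n,4))
    if R is not None:
        w=np.degrees((Q.inv()*R).as_rotvec());n=int(np.ceil(np.abs(w).max()/7));print("turn",np.round(w,2),"rows",n,"each",np.round(w/n,3))
down=lambda yaw:Ro.from_euler("xyz",[180,0,yaw],degrees=True)
# grasp in rest: lifter x,z at rest
ang=np.radians(-68.5);rx=np.array([np.cos(ang),np.sin(ang),0]);t=np.radians(35);Z=np.array([0,0,1.])
lz=-rx*np.sin(t)+Z*np.cos(t);lx=rx*np.cos(t)+Z*np.sin(t)
Rg=Ro.from_matrix(np.c_[np.cross(lx,-lz),lx,-lz])   # tool y = lifter x, z = -lifter z
E
python3 - <<'E'
from h import *
to([.55,0,.42]);to([.454,.518,.38])
q,Q,s=cur()
print("2nd leg",Q.inv().apply(np.array([.454,.518,.38])-np.array([.55,0,.42])))
to(R=down(21.5))
w=np.degrees((down(21.5).inv()*Rg).as_rotvec());print("tilt",w)
E
```

```text
shift [-0.4906  0.4264 -0.0156] rows 15 each [-0.0327  0.0284 -0.001 ]
shift [-0.6389  0.9319  0.0251] rows 27 each [-0.0237  0.0345  0.0009]
2nd leg [-0.14833305  0.50544793  0.04073934]
turn [ 2.0000e-02  1.3000e-01 -1.7465e+02] rows 25 each [ 1.000e-03  5.000e-03 -6.986e+00]
tilt [-3.50000000e+01  0.00000000e+00 -3.23055009e-15]
```

Call:
{"name": "carry_out", "arguments": {"plan": [[[-0.0307,0.0266,-0.001],[0,0,0],0],[[-0.0307,0.0266,-0.001],[0,0,0],0],[[-0.0307,0.0266,-0.001],[0,0,0],0],[[-0.0307,0.0266,-0.001],[0,0,0],0],[[-0.0307,0.0266,-0.001],[0,0,0],0],[[-0.0307,0.0266,-0.001],[0,0,0],0],[[-0.0307,0.0266,-0.001],[0,0,0],0],[[-0.0307,0.0266,-0.001],[0,0,0],0],[[-0.0307,0.0266,-0.001],[0,0,0],0],[[-0.0307,0.0266,-0.001],[0,0,0],0],[[-0.0307,0.0266,-0.001],[0,0,0],0],[[-0.0307,0.0266,-0.001],[0,0,0],0]], "grip_force": 30}}

```text
time_s: 1.1
tcp_pos: [0.4895, -0.149, 0.4168]
eef_rot: [180.0, 0.0, -153.1]
contact_force: [0.9, -0.7, -1.0]
gripper_width: 0.0876
```

Call:
{"name": "carry_out", "arguments": {"plan": [[[-0.0307,0.0266,-0.001],[0,0,0],0],[[-0.0307,0.0266,-0.001],[0,0,0],0],[[-0.0307,0.0266,-0.001],[0,0,0],0],[[-0.0307,0.0266,-0.001],[0,0,0],0],[[-0.0106,0.0361,0.0029],[0,0,0],0],[[-0.0106,0.0361,0.0029],[0,0,0],0],[[-0.0106,0.0361,0.0029],[0,0,0],0],[[-0.0106,0.0361,0.0029],[0,0,0],0],[[-0.0106,0.0361,0.0029],[0,0,0],0],[[-0.0106,0.0361,0.0029],[0,0,0],0],[[-0.0106,0.0361,0.0029],[0,0,0],0],[[-0.0106,0.0361,0.0029],[0,0,0],0]]}}

```text
time_s: 2.1
tcp_pos: [0.4952, 0.2971, 0.3972]
eef_rot: [-180.0, -0.0, -153.1]
contact_force: [1.0, -0.3, 0.4]
gripper_width: 0.0877
```

Call:
{"name": "carry_out", "arguments": {"plan": [[[-0.0106,0.0361,0.0029],[0,0,0],0],[[-0.0106,0.0361,0.0029],[0,0,0],0],[[-0.0106,0.0361,0.0029],[0,0,0],0],[[-0.0106,0.0361,0.0029],[0,0,0],0],[[-0.0106,0.0361,0.0029],[0,0,0],0],[[-0.0106,0.0361,0.0029],[0,0,0],0],[[0,0,0],[0,0,-7],0],[[0,0,0],[0,0,-7],0],[[0,0,0],[0,0,-7],0],[[0,0,0],[0,0,-7],0],[[0,0,0],[0,0,-7],0],[[0,0,0],[0,0,-7],0]]}}

```text
time_s: 3.1
tcp_pos: [0.4548, 0.5174, 0.3794]
eef_rot: [180.0, -0.1, -110.8]
contact_force: [0.8, 0.6, 0.7]
gripper_width: 0.0879
```

Call:
{"name": "carry_out", "arguments": {"plan": [[[0,0,0],[0,0,-7],0],[[0,0,0],[0,0,-7],0],[[0,0,0],[0,0,-7],0],[[0,0,0],[0,0,-7],0],[[0,0,0],[0,0,-7],0],[[0,0,0],[0,0,-7],0],[[0,0,0],[0,0,-7],0],[[0,0,0],[0,0,-7],0],[[0,0,0],[0,0,-7],0],[[0,0,0],[0,0,-7],0],[[0,0,0],[0,0,-7],0],[[0,0,0],[0,0,-7],0]]}}

```text
time_s: 4.1
tcp_pos: [0.4548, 0.5173, 0.3795]
eef_rot: [179.9, 0.0, -26.8]
contact_force: [-0.9, -0.2, -0.6]
gripper_width: 0.0876
```

Call:
{"name": "carry_out", "arguments": {"plan": [[[0,0,0],[0,0,-7],0],[[0,0,0],[0,0,-7],0],[[0,0,0],[0,0,-7],0],[[0,0,0],[0,0,-7],0],[[0,0,0],[0,0,-7],0],[[0,0,0],[0,0,-7],0],[[0,0,0],[0,0,-7],0],[[0,0,0],[-7,0,0],0],[[0,0,0],[-7,0,0],0],[[0,0,0],[-7,0,0],0],[[0,0,0],[-7,0,0],0],[[0,0,0],[-7,0,0],0]]}}

```text
time_s: 5.1
tcp_pos: [0.4547, 0.5177, 0.3802]
eef_rot: [144.7, -0.0, 21.9]
contact_force: [-0.3, 0.4, -0.8]
gripper_width: 0.0875
```

Run:
```python
from h import *
g=np.array([.504,.390,.1565]);tz=-lz
to(g-(.159+.06)*tz); to(g-.159*tz,Rg); print(cur()[2]["joints"])
I=r.capture("scene")[:,:,::-1]
cv2.imwrite("pics/s1.png",cv2.resize(I[80:280,330:530],None,fx=3,fy=3,interpolation=cv2.INTER_CUBIC))
```

```text
shift [-0.001  -0.0165  0.0426] rows 2 each [-0.0005 -0.0082  0.0213]
shift [-0.0013 -0.0168  0.1026] rows 3 each [-0.0004 -0.0056  0.0342]
turn [ 0.34 -0.25  0.29] rows 1 each [ 0.343 -0.254  0.287]
[ 70.32201906  29.22044397  -2.44935023  22.63763026 -86.54901302
  34.41912507]
```

View pics/s1.png

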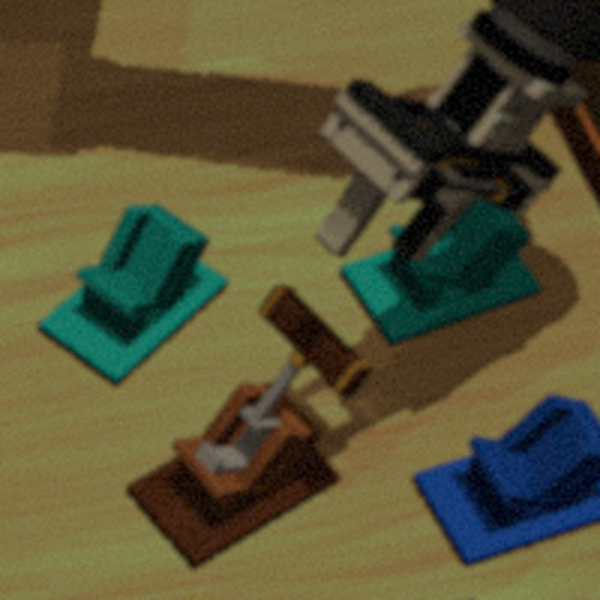

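The picture shows the open fingers astride the line to the bar, which runs from (275,300) to (355,375), and they're turned correctly. Approach and close.

Call:
{"name": "carry_out", "arguments": {"plan": [[[-0.001,-0.0168,0.01],[0.3,-0.25,0.3],0],[[0,0,0.025],[0,0,0],0],[[0,0,0.025],[0,0,0],0],[[0,0,0.022],[0,0,0],0],[[0,0,0.0205],[0,0,0],0],[[0,0,0],[0,0,0],0],[[0,0,0],[0,0,0],255],[[0,0,0],[0,0,0],255],[[0,0,0],[0,0,0],255],[[0,0,0],[0,0,0],255],[[0,0,0],[0,0,0],255],[[0,0,0],[0,0,0],255]], "grip_force": 45}}

```text
time_s: 6.15
tcp_pos: [0.4701, 0.4758, 0.2866]
eef_rot: [145.4, -0.0, 21.5]
contact_force: [-0.5, -0.2, -0.0]
gripper_width: 0.0531
```

Run:
```python
from h import *
q,Q,s=cur();print(q,s["eef_rot"],s["gripper_width"],s["contact_force"],s["moment"]);print("grasp pt",q+.159*Q.apply([0,0,1]))
print("world up in tool",Q.inv().apply([0,0,1]))
I=r.capture("scene")[:,:,::-1]
cv2.imwrite("pics/s2.png",cv2.resize(I[80:280,330:530],None,fx=3,fy=3,interpolation=cv2.INTER_CUBIC))
```

```text
[0.4700618  0.47584806 0.28663613] [ 1.45354821e+02 -2.70494530e-03  2.14938996e+01] 0.053065121355210416 [-0.49947063 -0.22462853 -0.01980053] [ 1.63543255  0.81668226 -0.0041563 ]
grasp pt [0.50318675 0.39174605 0.15582868]
world up in tool [ 4.72102016e-05  5.68492634e-01 -8.22688351e-01]
```

View pics/s2.png

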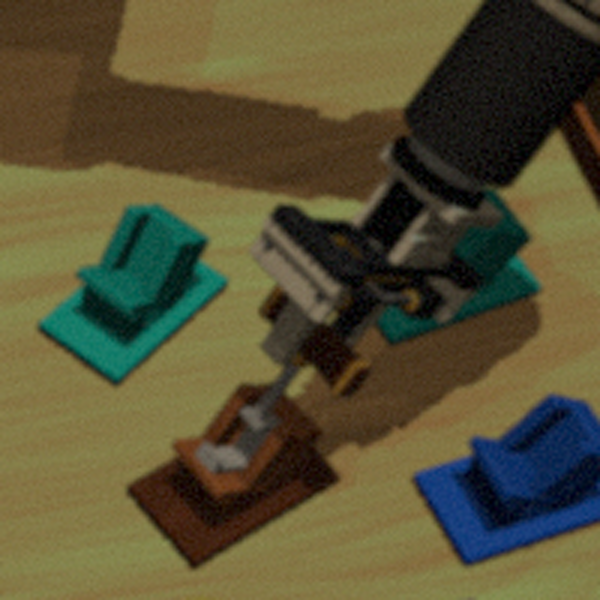

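The fingers are around the bar and still closing (53 mm).

Call:
{"name": "carry_out", "arguments": {"plan": [[[0,0,0],[0,0,0],255],[[0,0,0],[0,0,0],255],[[0,0,0],[0,0,0],255],[[0,0,0],[0,0,0],255],[[0,0,0],[0,0,0],255],[[0,0,0],[0,0,0],255],[[0,0,0],[0,0,0],255],[[0,0,0],[0,0,0],255],[[0,0,0],[0,0,0],255],[[0,0,0],[0,0,0],255]]}}

```text
time_s: 7.03
tcp_pos: [0.4702, 0.4755, 0.2861]
eef_rot: [145.3, 0.0, 21.5]
contact_force: [-0.7, 1.5, -1.4]
gripper_width: 0.0176
```

Run:
```python
from h import *
q,Q,s=cur();print(q,s["eef_rot"],s["gripper_width"],s["contact_force"],s["moment"]);print("grasp pt",q+.159*Q.apply([0,0,1]))
```

```text
[0.47020901 0.47546561 0.28610035] [1.45308474e+02 3.59936827e-02 2.14715777e+01] 0.017566758177962886 [-0.65480066  1.52812649 -1.35853424] [2.25598345 0.98508302 0.0955044 ]
grasp pt [0.50325774 0.39121994 0.15536609]
```

Call:
{"name": "carry_out", "arguments": {"plan": [[[0,0.0057,-0.0082],[0,0,0],255],[[0,0.0057,-0.0082],[0,0,0],255],[[0,0.0057,-0.0082],[0,0,0],255],[[0,0.0057,-0.0082],[0,0,0],255],[[0,0.0114,-0.0164],[0,0,0],255],[[0,0.0114,-0.0164],[0,0,0],255],[[0,0.0171,-0.0247],[0,0,0],255],[[0,0.0171,-0.0247],[0,0,0],255],[[0,0.0171,-0.0247],[0,0,0],255],[[0,0.0114,-0.0164],[0,0,0],255],[[0,0,0],[3.5,0,0],255],[[0,0,0],[6,0,0],255]]}}

```text
time_s: 8.03
tcp_pos: [0.4699, 0.4755, 0.4776]
eef_rot: [154.9, -0.0, 21.5]
contact_force: [0.3, -1.1, -3.0]
gripper_width: 0.0177
```

Call:
{"name": "carry_out", "arguments": {"plan": [[[0,0,0],[6,0,0],255],[[0,0,0],[6,0,0],255],[[0,0,0],[6,0,0],255],[[0,0,0],[5,0,0],255],[[0,0,0],[2.2,0,0],255],[[0,0,0],[0,0,0],255],[[0,0,0],[0,0,0],255]]}}

```text
time_s: 8.62
tcp_pos: [0.4705, 0.4745, 0.4775]
eef_rot: [180.0, -0.0, 21.4]
contact_force: [1.3, -1.3, -2.5]
gripper_width: 0.0177
```

Run:
```python
from h import *
q,Q,s=cur();print(q,s["eef_rot"],s["gripper_width"],s["contact_force"],s["moment"],s["joints"])
for n in C:
    cv2.imwrite(f"pics/{n}3.png",r.capture(n)[:,:,::-1])
I=cv2.imread("pics/scene3.png"); cv2.imwrite("pics/s3.png",cv2.resize(I[60:260,330:530],None,fx=3,fy=3,interpolation=cv2.INTER_CUBIC))
```

```text
[0.4704581  0.47450261 0.47747012] [ 1.79952833e+02 -9.96129401e-03  2.14469058e+01] 0.017691133563729297 [ 1.31351421 -1.27189377 -2.49067256] [-0.22328086  0.09189399  0.01526358] [ 6.19394144e+01  1.80133727e+01  6.35998226e+00  4.32259196e-02
 -7.83696652e+01  4.94987646e+01]
```

View pics/s3.png

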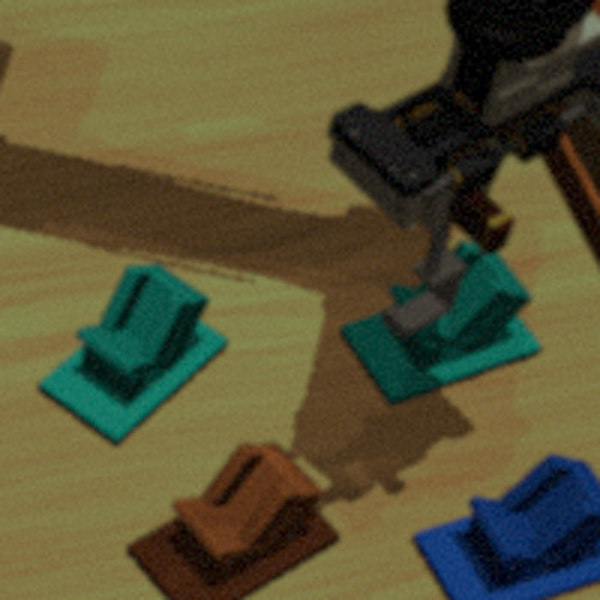

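The lifter is out of the rest, hanging upright, with its hook around (425,300) in the crop. Next I'll check the hook's projected position and work out the next moves.

Run:
```python
from h import *
q,Q,s=cur()
def prj(n,p):
    c=C[n];return cv2.projectPoints(np.array([p],float),np.array(c["rvec"]),np.array(c["tvec"]),np.array(c["K"]),np.array(c["D"]))[0].ravel()
o=q+Q.apply([0,0,.279]);lx_=Q.apply([0,1,0]);ly=Q.apply([1,0,0])
for nm,p in(("tip+y",o+.0225*lx_+.011*ly+[0,0,.008]),("tip-y",o+.0225*lx_-.011*ly+[0,0,.008]),("origin",o),("grip+",o+[0,0,.12]+.05*ly)):
    print(nm,(prj("scene",p)-[330,60])*3)
to(R=down(-98.7))
print("next",down(-98.7).inv().apply(np.array([.618,-.3156,.48])-q))
```

```text
tip+y [404.30843062 326.10399704]
tip-y [384.61971632 306.79083393]
origin [415.63543844 310.78953523]
grip+ [502.02803607 240.21812656]
turn [ 1.3000e-01 -9.0000e-02  1.2019e+02] rows 18 each [ 7.000e-03 -5.000e-03  6.677e+00]
next [ 0.75925923 -0.26566279 -0.00372457]
```

Call:
{"name": "carry_out", "arguments": {"plan": [[[0,0,0],[0,0,4],255],[[0,0,0],[0,0,7],255],[[0,0,0],[0,0,7],255],[[0,0,0],[0,0,7],255],[[0,0,0],[0,0,7],255],[[0,0,0],[0,0,7],255],[[0,0,0],[0,0,7],255],[[0,0,0],[0,0,7],255],[[0,0,0],[0,0,7],255],[[0,0,0],[0,0,7],255],[[0,0,0],[0,0,7],255],[[0,0,0],[0,0,7],255]]}}

```text
time_s: 9.72
tcp_pos: [0.4701, 0.4757, 0.4755]
eef_rot: [179.9, -0.1, -59.8]
contact_force: [-0.3, -0.5, -2.2]
gripper_width: 0.0177
```

Call:
{"name": "carry_out", "arguments": {"plan": [[[0,0,0],[0,0,7],255],[[0,0,0],[0,0,7],255],[[0,0,0],[0,0,7],255],[[0,0,0],[0,0,7],255],[[0,0,0],[0,0,7],255],[[0,0,0],[0,0,4.2],255],[[0.02,-0.007,0],[0,0,0],255],[[0.03,-0.0105,0],[0,0,0],255],[[0.038,-0.0133,0],[0,0,0],255],[[0.038,-0.0133,0],[0,0,0],255],[[0.038,-0.0133,0],[0,0,0],255],[[0.038,-0.0133,0],[0,0,0],255]]}}

```text
time_s: 10.72
tcp_pos: [0.5093, 0.2635, 0.4759]
eef_rot: [180.0, -0.1, -98.6]
contact_force: [0.5, -0.3, -2.7]
gripper_width: 0.0177
```

Call:
{"name": "carry_out", "arguments": {"plan": [[[0.038,-0.0133,0],[0,0,0],255],[[0.038,-0.0133,0],[0,0,0],255],[[0.038,-0.0133,0],[0,0,0],255],[[0.038,-0.0133,0],[0,0,0],255],[[0.038,-0.0133,0],[0,0,0],255],[[0.038,-0.0133,0],[0,0,0],255],[[0.038,-0.0133,0],[0,0,0],255],[[0.038,-0.0133,0],[0,0,0],255],[[0.038,-0.0133,0],[0,0,0],255],[[0.038,-0.0133,0],[0,0,0],255],[[0.038,-0.0133,0],[0,0,0],255],[[0.038,-0.0133,0],[0,0,0],255]]}}

```text
time_s: 11.72
tcp_pos: [0.5983, -0.2117, 0.4759]
eef_rot: [179.9, -0.1, -98.7]
contact_force: [1.2, 1.4, -1.4]
gripper_width: 0.0177
```

Call:
{"name": "carry_out", "arguments": {"plan": [[[0.025,-0.0088,0],[0,0,0],255],[[0.01,-0.0035,0],[0,0,0],255],[[0,0,0],[0,0,0],255],[[0,0,0],[0,0,0],255]]}}

```text
time_s: 12.05
tcp_pos: [0.6051, -0.2465, 0.4753]
eef_rot: [179.8, -0.0, -98.8]
contact_force: [0.3, -0.0, -1.2]
gripper_width: 0.0178
```

Run:
```python
from h import *
q,Q,s=cur();print(q,s["eef_rot"],s["gripper_width"],s["contact_force"],s["joints"])
to([.618,-.3156,.48],down(-98.7))
for n in C: cv2.imwrite(f"pics/{n}4.png",r.capture(n)[:,:,::-1])
I=cv2.imread("pics/scene4.png"); cv2.imwrite("pics/s4.png",cv2.resize(I[140:340,30:230],None,fx=3,fy=3,interpolation=cv2.INTER_CUBIC))
```

```text
[ 0.6051065  -0.24651729  0.47532566] [ 1.79843164e+02 -4.17636874e-02 -9.87703485e+01] 0.017834567092497942 [ 0.25148379 -0.02163281 -1.22647548] [-5.08537731e+00  1.66548692e+01  4.19784895e+00  3.23393315e-02
 -7.77021776e+01 -3.69196035e+00]
shift [ 0.0663 -0.0233 -0.0047] rows 2 each [ 0.0332 -0.0116 -0.0023]
turn [ 0.16 -0.04 -0.07] rows 1 each [ 0.157 -0.042 -0.07 ]
```

View pics/s4.png

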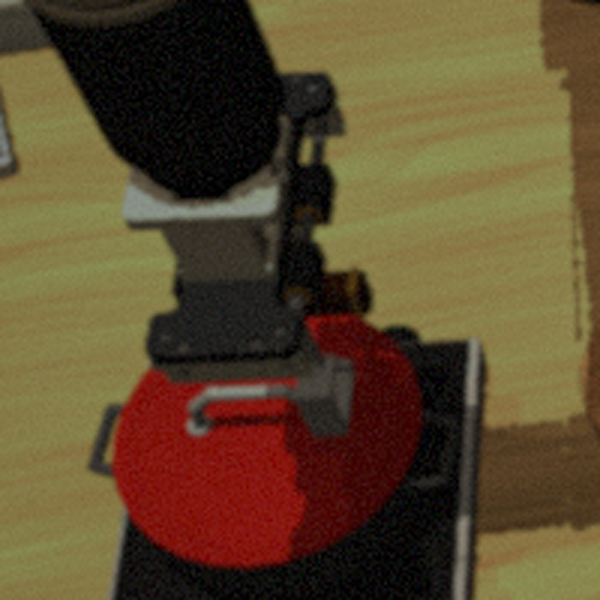

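The hook's back plate is visible around (325,400). The arm stopped 70 mm short along the bar, so I'll move on and check the hook's position by projection.

Call:
{"name": "carry_out", "arguments": {"plan": [[[0.02,-0.007,-0.001],[0,0,0],255],[[0.02,-0.007,-0.001],[0,0,0],255],[[0.016,-0.0056,-0.001],[0,0,0],255],[[0.0103,-0.0037,-0.001],[0.1,0,0],255],[[0,0,0],[0,0,0],255],[[0,0,0],[0,0,0],255],[[0,0,0],[0,0,0],255]]}}

```text
time_s: 12.73
tcp_pos: [0.618, -0.3145, 0.4804]
eef_rot: [-179.9, -0.0, -98.7]
contact_force: [0.0, -0.1, -1.9]
gripper_width: 0.0182
```

```bash
cat >> h.py <<'E'
def prj(n,p):
    c=C[n];return cv2.projectPoints(np.array([p],float),np.array(c["rvec"]),np.array(c["tvec"]),np.array(c["K"]),np.array(c["D"]))[0].ravel()
E
python3 - <<'E'
from h import *
q,Q,s=cur();print(q,s["eef_rot"],s["gripper_width"])
to([.618,-.3156,.48],down(-98.7))
cv2.imwrite("pics/scene5.png",r.capture("scene")[:,:,::-1])
I=cv2.imread("pics/scene5.png")[220:320,60:180]; I=cv2.resize(I,None,fx=6,fy=6,interpolation=cv2.INTER_CUBIC)
o=q+Q.apply([0,0,.279])
W=lambda x,y,z:(prj("scene",o+Q.apply([y,x,-z]))-[60,220])*6   # tool y=lifter x, tool x=lifter y, -z
for y,z in((-.011,-.005),(.011,-.005),(.011,.043),(-.011,.043)):
    p=W(-.025,y,z);print(y,z,p.round());cv2.circle(I,tuple(int(v) for v in p),3,(0,255,0),-1)
cv2.imwrite("pics/s5.png",I)
E
```

```text
[ 0.61798739 -0.31449132  0.48039584] [-1.79926063e+02 -3.44709919e-03 -9.86815992e+01] 0.018179572847439134
shift [ 0.0011 -0.0002  0.0004] rows 1 each [ 0.0011 -0.0002  0.0004]
turn [-0.07 -0.    0.02] rows 1 each [-0.074 -0.003  0.018]
-0.011 -0.005 [298. 454.]
0.011 -0.005 [227. 457.]
0.011 0.043 [179. 382.]
-0.011 0.043 [253. 379.]
```

View pics/s5.png

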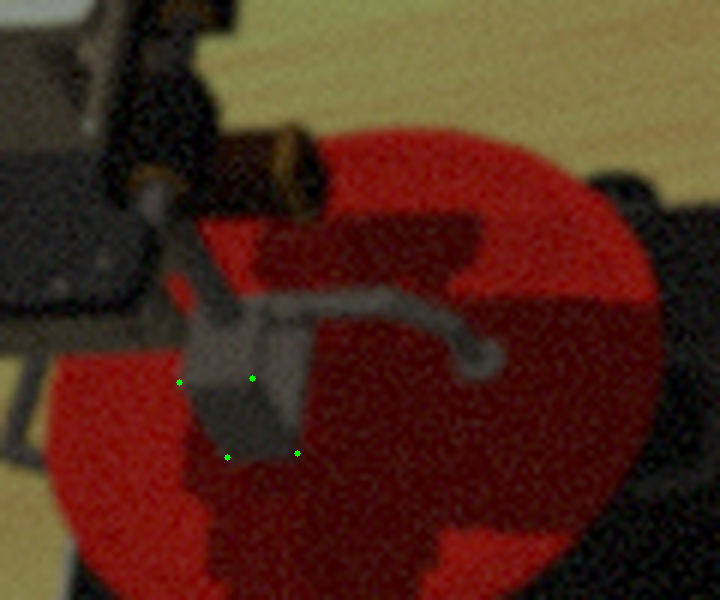

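The green predictions fall within about 1 px of the hook's back plate at (188–297, 382–460), so the hook pose is known to within about 2 mm. Next: descend behind the loop, push in, settle.

Call:
{"name": "carry_out", "arguments": {"plan": [[[0.0011,0,0.0095],[0,0,0],255],[[0,0,0.0095],[0,0,0],255],[[0,0,0.0095],[0,0,0],255],[[0,0,0.0095],[0,0,0],255],[[0,0,0.0095],[0,0,0],255],[[0,0,0.0095],[0,0,0],255],[[0,0,0],[0,0,0],255],[[0,0,0],[0,0,0],255]]}}

```text
time_s: 13.45
tcp_pos: [0.6178, -0.3167, 0.4223]
eef_rot: [180.0, -0.0, -98.7]
contact_force: [0.3, -0.5, -1.6]
gripper_width: 0.018
```

Call:
{"name": "carry_out", "arguments": {"plan": [[[0,0.007,0],[0,0,0],255],[[0,0.007,0],[0,0,0],255],[[0,0.007,0],[0,0,0],255],[[0,0.007,0],[0,0,0],255],[[0,0.007,0],[0,0,0],255],[[0,0.007,0],[0,0,0],255],[[0,0.007,0],[0,0,0],255],[[0,0,0],[0,0,0],255],[[0,0,0],[0,0,0],255]]}}

```text
time_s: 14.2
tcp_pos: [0.5691, -0.3092, 0.4237]
eef_rot: [-179.9, -0.0, -98.7]
contact_force: [0.6, 0.4, -1.8]
gripper_width: 0.0177
```

Run:
```python
from h import *
q,Q,s=cur();print(q,s["eef_rot"],s["contact_force"],s["moment"])
cv2.imwrite("pics/scene6.png",r.capture("scene")[:,:,::-1])
I=cv2.imread("pics/scene6.png")[220:320,60:180]; I=cv2.resize(I,None,fx=6,fy=6,interpolation=cv2.INTER_CUBIC)
cv2.imwrite("pics/s6.png",I)
```

```text
[ 0.56906623 -0.30923233  0.42368041] [-1.79887329e+02 -2.25409173e-02 -9.87341001e+01] [ 0.58697091  0.39778174 -1.78485361] [ 0.00511855  0.05510065 -0.07236268]
```

View pics/s6.png

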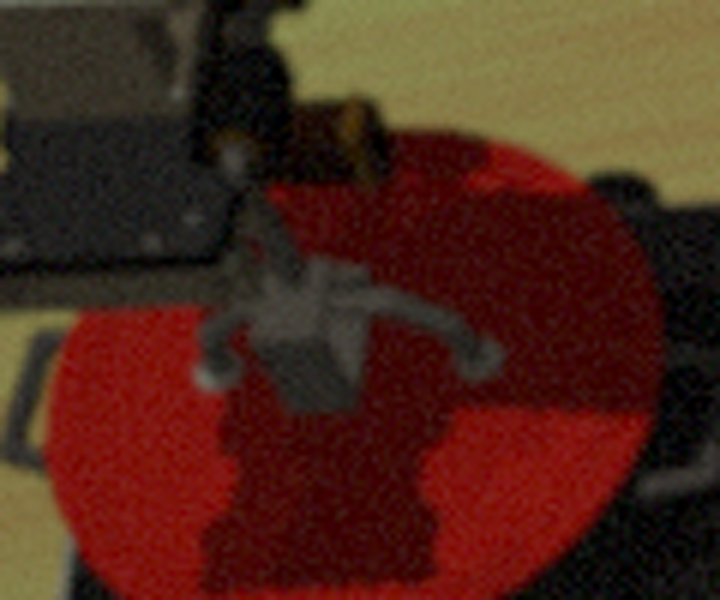

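The hook encloses the bar near its middle, with no force yet. Raise gently.

Call:
{"name": "carry_out", "arguments": {"plan": [[[0,0,-0.003],[0,0,0],255],[[0,0,-0.003],[0,0,0],255],[[0,0,-0.003],[0,0,0],255],[[0,0,-0.003],[0,0,0],255],[[0,0,-0.002],[0,0,0],255],[[0,0,-0.002],[0,0,0],255],[[0,0,-0.002],[0,0,0],255],[[0,0,-0.002],[0,0,0],255],[[0,0,-0.002],[0,0,0],255],[[0,0,-0.002],[0,0,0],255],[[0,0,-0.002],[0,0,0],255],[[0,0,-0.002],[0,0,0],255]]}}

```text
time_s: 15.25
tcp_pos: [0.5693, -0.3091, 0.4506]
eef_rot: [180.0, 0.0, -98.7]
contact_force: [0.1, 0.2, -8.1]
gripper_width: 0.0177
```

Call:
{"name": "carry_out", "arguments": {"plan": [[[0,0,-0.004],[0,0,0],255],[[0,0,-0.004],[0,0,0],255],[[0,0,-0.004],[0,0,0],255],[[0,0,-0.004],[0,0,0],255],[[0,0,-0.006],[0,0,0],255],[[0,0,-0.006],[0,0,0],255],[[0,0,-0.006],[0,0,0],255],[[0,0,-0.006],[0,0,0],255],[[0,0,-0.006],[0,0,0],255],[[0,0,-0.005],[0,0,0],255],[[0,0,-0.002],[0,0,0],255],[[0,0,0],[0,0,0],255]]}}

```text
time_s: 16.25
tcp_pos: [0.5694, -0.3092, 0.505]
eef_rot: [-179.9, -0.0, -98.7]
contact_force: [0.3, -0.5, -7.7]
gripper_width: 0.0177
```

Call:
{"name": "carry_out", "arguments": {"plan": [[[0,0,0],[0,0,0],255],[[0,0,0],[0,0,0],255],[[0,0,0],[0,0,0],255],[[0,0,0],[0,0,0],255]]}}

```text
time_s: 16.58
tcp_pos: [0.5693, -0.3092, 0.5038]
eef_rot: [-180.0, -0.0, -98.7]
contact_force: [-0.2, 1.2, -8.6]
gripper_width: 0.0178
```

Run:
```python
from h import *
q,Q,s=cur();print(q,s["eef_rot"],s["contact_force"],s["moment"],s["gripper_width"])
a=r.capture("scene");b=r.capture("top")
for n,x in(("scene",a),("top",b)):
    cv2.imwrite(f"pics/{n}7.png",x[:,:,::-1])
    H=cv2.cvtColor(x,cv2.COLOR_RGB2HSV).astype(int)
    red=((H[...,0]<6)|(H[...,0]>174))&(H[...,1]>150)&(H[...,2]>40)
    red[:, 300:]&=(n=="top"); red[:,:400]&=(n=="scene")
    if n=="top": red[:,540:]=0;red[:150]=0;red[320:]=0
    else: red[:200]=0
    e=cv2.fitEllipse(cv2.convexHull(big(red)));print(n,e,[plane(n,e[0],z).round(4) for z in(.12,.17)])
I=a[170:370,20:220,::-1];J=b[150:310,400:560,::-1]
cv2.imwrite("pics/s7.png",np.hstack([cv2.resize(I,(400,400)),cv2.resize(J,(400,400))]))
d=Q.inv().apply(np.array([.518,-.0057,q[2]])-(q*[1,1,1]));print("to trivet",d,down(-98.7).as_matrix()[:,:2])
```

```text
[ 0.56934608 -0.30916176  0.50379675] [-1.79966850e+02 -1.09335118e-02 -9.87270357e+01] [-0.22892386  1.16603772 -8.57501732] [ 0.01206719  0.03262449 -0.03996897] 0.01782433787055309
scene ((110.02118682861328, 270.404296875), (86.32626342773438, 109.72888946533203), 68.3746109008789) [array([ 0.5372, -0.3257,  0.12  ]), array([ 0.5705, -0.3125,  0.17  ])]
top ((486.69903564453125, 254.01385498046875), (22.531780242919922, 36.54689407348633), 163.0175018310547) [array([ 0.5087, -0.3427,  0.12  ]), array([ 0.507, -0.328,  0.17 ])]
to trivet [-2.92157797e-01  9.67949794e-02 -1.11754988e-04] [[-1.51260820e-01 -9.88493887e-01]
 [-9.88493887e-01  1.51260820e-01]
 [ 0.00000000e+00  1.22464680e-16]]
```

The lid hangs on the hook (about 6 N gained, and it rose as expected). Carry it smoothly to the trivet.

Call:
{"name": "carry_out", "arguments": {"plan": [[[-0.0038,0.0013,0],[0,0,0],255],[[-0.0077,0.0026,0],[0,0,0],255],[[-0.0115,0.0039,0],[0,0,0],255],[[-0.0154,0.0052,0],[0,0,0],255],[[-0.0154,0.0052,0],[0,0,0],255],[[-0.0154,0.0052,0],[0,0,0],255],[[-0.0154,0.0052,0],[0,0,0],255],[[-0.0154,0.0052,0],[0,0,0],255],[[-0.0154,0.0052,0],[0,0,0],255],[[-0.0154,0.0052,0],[0,0,0],255],[[-0.0154,0.0052,0],[0,0,0],255],[[-0.0154,0.0052,0],[0,0,0],255]]}}

```text
time_s: 17.68
tcp_pos: [0.539, -0.1395, 0.5044]
eef_rot: [-179.9, 0.0, -98.7]
contact_force: [0.2, -0.2, -8.2]
gripper_width: 0.0176
```

Call:
{"name": "carry_out", "arguments": {"plan": [[[-0.0154,0.0053,0],[0,0,0],255],[[-0.0154,0.0053,0],[0,0,0],255],[[-0.0154,0.0053,0],[0,0,0],255],[[-0.0154,0.0053,0],[0,0,0],255],[[-0.0154,0.0053,0],[0,0,0],255],[[-0.0154,0.0053,0],[0,0,0],255],[[-0.0154,0.0053,0],[0,0,0],255],[[-0.0115,0.0039,0],[0,0,0],255],[[-0.0077,0.0026,0],[0,0,0],255],[[-0.0038,0.0013,0],[0,0,0],255],[[0,0,0],[0,0,0],255],[[0,0,0],[0,0,0],255]]}}

```text
time_s: 18.68
tcp_pos: [0.5153, -0.0052, 0.5041]
eef_rot: [-179.9, -0.0, -98.7]
contact_force: [0.9, -0.6, -8.1]
gripper_width: 0.0177
```

Call:
{"name": "carry_out", "arguments": {"plan": [[[0,0,0.005],[0,0,0],255],[[0,0,0.008],[0,0,0],255],[[0,0,0.01],[0,0,0],255],[[0,0,0.01],[0,0,0],255],[[0,0,0.01],[0,0,0],255],[[0,0,0.01],[0,0,0],255],[[0,0,0.01],[0,0,0],255],[[0,0,0.01],[0,0,0],255],[[0,0,0.01],[0,0,0],255],[[0,0,0.008],[0,0,0],255],[[0,0,0.004],[0,0,0],255],[[0,0,0],[0,0,0],255]]}}

```text
time_s: 19.68
tcp_pos: [0.5153, -0.0051, 0.4078]
eef_rot: [180.0, -0.1, -98.7]
contact_force: [0.4, -0.3, -8.3]
gripper_width: 0.0177
```

Run:
```python
from h import *
q,Q,s=cur();print(q,s["eef_rot"],s["contact_force"],s["moment"],s["gripper_width"])
a=r.capture("scene");b=r.capture("top")
for n,x in(("scene",a),("top",b)):
    cv2.imwrite(f"pics/{n}8.png",x[:,:,::-1])
    H=cv2.cvtColor(x,cv2.COLOR_RGB2HSV).astype(int)
    red=((H[...,0]<6)|(H[...,0]>174))&(H[...,1]>150)&(H[...,2]>40)
    w=np.zeros_like(red)
    if n=="top": w[170:330,290:450]=1
    else: w[180:350,180:360]=1
    e=cv2.fitEllipse(cv2.convexHull(big(red&w)));z=q[2]-.279-.048+.005;print(n,e,z,plane(n,e[0],z).round(4))
I=a[160:360,160:360,::-1];J=b[170:330,290:450,::-1]
cv2.imwrite("pics/s8.png",np.hstack([cv2.resize(I,(400,400)),cv2.resize(J,(400,400))]))
```

```text
[ 0.51529765 -0.00512151  0.40783902] [ 1.79975026e+02 -5.84164099e-02 -9.87307043e+01] [ 0.43833121 -0.29618511 -8.3467217 ] [-0.02258069  0.20611309 -0.04326619] 0.017717457559563766
scene ((261.0601501464844, 247.41958618164062), (76.88742065429688, 92.56439208984375), 83.603759765625) 0.08583902334740844 [ 0.5222 -0.0064  0.0858]
top ((351.8589172363281, 224.56301879882812), (12.92663288116455, 36.8963508605957), 59.820960998535156) 0.08583902334740844 [0.5855 0.0406 0.0858]
```

View pics/s8.png

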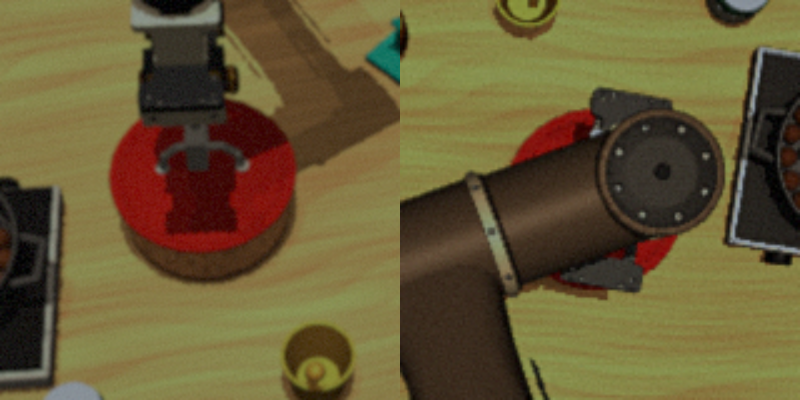

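The lid hangs level over the trivet. The scene ellipse centre is (0.522,−0.006), against (0.5215,−0.006) for the trivet. Lower slowly.

Call:
{"name": "carry_out", "arguments": {"plan": [[[0,0,0.006],[0,0,0],255],[[0,0,0.008],[0,0,0],255],[[0,0,0.008],[0,0,0],255],[[0,0,0.008],[0,0,0],255],[[0,0,0.008],[0,0,0],255],[[0,0,0.007],[0,0,0],255],[[0,0,0.005],[0,0,0],255],[[0,0,0.003],[0,0,0],255],[[0,0,0.002],[0,0,0],255],[[0,0,0.0015],[0,0,0],255],[[0,0,0.0015],[0,0,0],255],[[0,0,0.0015],[0,0,0],255]]}}

```text
time_s: 20.78
tcp_pos: [0.5157, -0.0051, 0.3497]
eef_rot: [-179.9, -0.0, -98.7]
contact_force: [0.0, -0.1, -8.4]
gripper_width: 0.0177
```

Call:
{"name": "carry_out", "arguments": {"plan": [[[0,0,0.0015],[0,0,0],255],[[0,0,0.0015],[0,0,0],255],[[0,0,0.0015],[0,0,0],255],[[0,0,0.0015],[0,0,0],255],[[0,0,0.0015],[0,0,0],255],[[0,0,0.0015],[0,0,0],255],[[0,0,0],[0,0,0],255],[[0,0,0],[0,0,0],255]]}}

```text
time_s: 21.45
tcp_pos: [0.5158, -0.0051, 0.3408]
eef_rot: [-179.9, -0.0, -98.7]
contact_force: [-0.4, -0.2, -1.9]
gripper_width: 0.018
```

The lid is set down and unloaded. Lower by 15 mm to mid-mouth, then withdraw the hook.

Call:
{"name": "carry_out", "arguments": {"plan": [[[0,0,0.003],[0,0,0],255],[[0,0,0.003],[0,0,0],255],[[0,0,0.003],[0,0,0],255],[[0,0,0.003],[0,0,0],255],[[0,0,0.003],[0,0,0],255],[[0,0,0],[0,0,0],255],[[0,0,0],[0,0,0],255]]}}

```text
time_s: 22.03
tcp_pos: [0.5156, -0.0052, 0.3252]
eef_rot: [-180.0, -0.0, -98.7]
contact_force: [-0.3, -0.4, -1.9]
gripper_width: 0.0177
```

Call:
{"name": "carry_out", "arguments": {"plan": [[[0,-0.004,0],[0,0,0],255],[[0,-0.006,0],[0,0,0],255],[[0,-0.006,0],[0,0,0],255],[[0,-0.006,0],[0,0,0],255],[[0,-0.006,0],[0,0,0],255],[[0,-0.006,0],[0,0,0],255],[[0,-0.007,0],[0,0,0],255],[[0,-0.007,0],[0,0,0],255],[[0,-0.004,0],[0,0,0],255],[[0,0,0],[0,0,0],255],[[0,0,0],[0,0,0],255]]}}

```text
time_s: 22.95
tcp_pos: [0.5671, -0.0132, 0.3253]
eef_rot: [-180.0, -0.0, -98.8]
contact_force: [0.1, 0.6, -3.0]
gripper_width: 0.0176
```

Run:
```python
from h import *
q,Q,s=cur();print(q,s["eef_rot"],s["contact_force"],s["gripper_width"])
x=r.capture("scene");cv2.imwrite("pics/scene9.png",x[:,:,::-1])
H=cv2.cvtColor(x,cv2.COLOR_RGB2HSV).astype(int)
red=((H[...,0]<6)|(H[...,0]>174))&(H[...,1]>150)&(H[...,2]>40)
w=np.zeros_like(red);w[180:350,180:360]=1
e=cv2.fitEllipse(cv2.convexHull(big(red&w)));print(e,plane("scene",e[0],.022).round(4))
# way back: up to z .48, then to above the rest (TCP of the lift-out pose), then turn and tilt
p1=q.copy();p1[2]=.48;print("then",Q.inv().apply(np.array([.470,.4755,.4776])-p1))
```

```text
[ 0.56707718 -0.01315107  0.32529123] [-1.79958703e+02 -2.51960170e-02 -9.87501804e+01] [ 0.06875812  0.57861444 -3.03646303] 0.017638133578298073
((263.5474853515625, 262.143798828125), (75.18186950683594, 88.78081512451172), 81.38848876953125) [ 0.5216 -0.0056  0.022 ]
then [-0.46819667  0.17028562  0.00207137]
```

The lid's centre is (0.522,−0.006), right on the trivet's. Now return the lifter.

Call:
{"name": "carry_out", "arguments": {"plan": [[[0,0,-0.01],[0,0,0],255],[[0,0,-0.02],[0,0,0],255],[[0,0,-0.03],[0,0,0],255],[[0,0,-0.03],[0,0,0],255],[[0,0,-0.03],[0,0,0],255],[[0,0,-0.02],[0,0,0],255],[[0,0,-0.013],[0,0,0],255],[[-0.0167,0.0061,0],[0,0,0],255],[[-0.0334,0.0122,0],[0,0,0],255],[[-0.0334,0.0122,0],[0,0,0],255],[[-0.0334,0.0122,0],[0,0,0],255],[[-0.0334,0.0122,0],[0,0,0],255]]}}

```text
time_s: 24.0
tcp_pos: [0.5342, 0.1449, 0.4797]
eef_rot: [-179.9, 0.0, -98.8]
contact_force: [0.7, -0.2, -1.8]
gripper_width: 0.0177
```

Call:
{"name": "carry_out", "arguments": {"plan": [[[-0.0334,0.0122,0],[0,0,0],255],[[-0.0334,0.0122,0],[0,0,0],255],[[-0.0334,0.0122,0],[0,0,0],255],[[-0.0334,0.0122,0],[0,0,0],255],[[-0.0334,0.0122,0],[0,0,0],255],[[-0.0334,0.0122,0],[0,0,0],255],[[-0.0334,0.0122,0],[0,0,0],255],[[-0.0334,0.0122,0],[0,0,0],255],[[-0.0334,0.0122,0],[0,0,0],255],[[-0.0167,0.0061,0],[0,0,0],255],[[0,0,0],[0,0,-4],255],[[0,0,0],[0,0,-7],255]]}}

```text
time_s: 25.0
tcp_pos: [0.4681, 0.4763, 0.4782]
eef_rot: [-180.0, -0.1, -87.5]
contact_force: [0.3, -0.8, -1.5]
gripper_width: 0.018
```

Call:
{"name": "carry_out", "arguments": {"plan": [[[0,0,0],[0,0,-7],255],[[0,0,0],[0,0,-7],255],[[0,0,0],[0,0,-7],255],[[0,0,0],[0,0,-7],255],[[0,0,0],[0,0,-7],255],[[0,0,0],[0,0,-7],255],[[0,0,0],[0,0,-7],255],[[0,0,0],[0,0,-7],255],[[0,0,0],[0,0,-7],255],[[0,0,0],[0,0,-7],255],[[0,0,0],[0,0,-7],255],[[0,0,0],[0,0,-7],255]]}}

```text
time_s: 26.0
tcp_pos: [0.4687, 0.4747, 0.4791]
eef_rot: [180.0, -0.1, -3.4]
contact_force: [0.3, -0.1, -1.9]
gripper_width: 0.0179
```

Call:
{"name": "carry_out", "arguments": {"plan": [[[0,0,0],[0,0,-7],255],[[0,0,0],[0,0,-7],255],[[0,0,0],[0,0,-7],255],[[0,0,0],[0,0,-4.2],255],[[0,0,0],[-5.7,0,0],255],[[0,0,0],[-6,0,0],255],[[0,0,0],[-6,0,0],255],[[0,0,0],[-6,0,0],255],[[0,0,0],[-6,0,0],255],[[0,0,0],[-5,0,0],255],[[0,0,0],[0,0,0],255],[[0,0,0],[0,0,0],255]]}}

```text
time_s: 27.0
tcp_pos: [0.4686, 0.4754, 0.4778]
eef_rot: [145.4, -0.0, 21.5]
contact_force: [0.0, 0.2, -2.3]
gripper_width: 0.0177
```

Run:
```python
from h import *
q,Q,s=cur();print(q,s["eef_rot"],s["contact_force"],s["gripper_width"])
to([.4702,.4755,.4],Ro.from_euler("xyz",[145.3,0,21.47],degrees=True))
print(Q.inv().apply([0,0,-1]))
```

```text
[0.46863196 0.47540405 0.4777849 ] [ 1.45370339e+02 -4.53782381e-03  2.15044824e+01] [ 0.0189647   0.21599034 -2.34628161] 0.017652491478333053
shift [ 0.0015 -0.0438  0.0643] rows 2 each [ 0.0007 -0.0219  0.0321]
turn [-0.07 -0.02  0.03] rows 1 each [-0.07  -0.023  0.026]
[-7.91999662e-05 -5.68269790e-01  8.22842293e-01]
```

Call:
{"name": "carry_out", "arguments": {"plan": [[[0.0015,-0.0085,0.0123],[0,0,0],255],[[0,-0.017,0.0247],[0,0,0],255],[[0,-0.017,0.0247],[0,0,0],255],[[0,-0.017,0.0247],[0,0,0],255],[[0,-0.0114,0.0165],[0,0,0],255],[[0,-0.0057,0.0082],[0,0,0],255],[[0,0,0],[0,0,0],255],[[0,0,0],[0,0,0],255]]}}

```text
time_s: 27.67
tcp_pos: [0.471, 0.4755, 0.3447]
eef_rot: [145.4, -0.1, 21.5]
contact_force: [0.9, 0.1, -1.1]
gripper_width: 0.0178
```

Run:
```python
from h import *
q,Q,s=cur();print(q,s["eef_rot"],s["contact_force"],s["gripper_width"]);to([.4702,.4755,.2861])
```

```text
[0.47099773 0.47553292 0.34468086] [ 1.45362926e+02 -1.32108532e-01  2.14550146e+01] [ 0.8544462   0.06158324 -1.09971022] 0.017793736148518223
shift [-0.0009 -0.0335  0.048 ] rows 2 each [-0.0004 -0.0168  0.024 ]
```

Call:
{"name": "carry_out", "arguments": {"plan": [[[-0.0005,-0.0029,0.0041],[0,0,0],255],[[0,-0.0029,0.0041],[0,0,0],255],[[0,-0.0029,0.0041],[0,0,0],255],[[0,-0.0029,0.0041],[0,0,0],255],[[0,-0.0029,0.0041],[0,0,0],255],[[0,-0.0029,0.0041],[0,0,0],255],[[0,-0.0029,0.0041],[0,0,0],255],[[0,-0.0029,0.0041],[0,0,0],255],[[0,-0.0029,0.0041],[0,0,0],255],[[0,-0.0029,0.0041],[0,0,0],255],[[0,0,0],[0,0,0],255]]}}

```text
time_s: 28.58
tcp_pos: [0.4698, 0.4754, 0.2917]
eef_rot: [145.2, 0.0, 21.5]
contact_force: [-0.1, -0.3, -2.0]
gripper_width: 0.018
```

Call:
{"name": "carry_out", "arguments": {"plan": [[[0,-0.0011,0.0016],[0,0,0],255],[[0,-0.0011,0.0016],[0,0,0],255],[[0,-0.0011,0.0016],[0,0,0],255],[[0,0,0],[0,0,0],255],[[0,0,0],[0,0,0],255]]}}

```text
time_s: 29.0
tcp_pos: [0.47, 0.4756, 0.2873]
eef_rot: [145.2, -0.1, 21.5]
contact_force: [0.2, -0.2, -2.2]
gripper_width: 0.018
```

Run:
```python
from h import *
q,Q,s=cur();print(q,s["eef_rot"],s["contact_force"],s["moment"],s["gripper_width"]);to([.4702,.4755,.2861])
```

```text
[0.47004013 0.47555947 0.28725284] [ 1.45247378e+02 -5.23856743e-02  2.14694950e+01] [ 0.21520395 -0.18001754 -2.16268234] [ 2.09546889  1.00907124 -0.01715949] 0.018023145740698
shift [ 0.0001 -0.0006  0.001 ] rows 1 each [ 0.0001 -0.0006  0.001 ]
```

Call:
{"name": "carry_out", "arguments": {"plan": [[[0,-0.0006,0.0009],[0,0,0],255],[[0,-0.0003,0.0004],[0,0,0],255],[[0,0,0],[0,0,0],255],[[0,0,0],[0,0,0],0],[[0,0,0],[0,0,0],0],[[0,0,0],[0,0,0],0],[[0,0,0],[0,0,0],0],[[0,0,0],[0,0,0],0],[[0,0,0],[0,0,0],0],[[0,0,0],[0,0,0],0],[[0,0,0],[0,0,0],0],[[0,0,0],[0,0,0],0]]}}

```text
time_s: 30.0
tcp_pos: [0.47, 0.4756, 0.2856]
eef_rot: [145.2, -0.1, 21.5]
contact_force: [-0.0, -0.3, 0.4]
gripper_width: 0.072
```

Call:
{"name": "carry_out", "arguments": {"plan": [[[0,0,0],[0,0,0],0],[[0,0,0],[0,0,0],0],[[0,0,0],[0,0,0],0],[[0,0,0],[0,0,0],0],[[0,0,-0.01],[0,0,0],0],[[0,0,-0.02],[0,0,0],0],[[0,0,-0.03],[0,0,0],0],[[0,0,-0.03],[0,0,0],0],[[0,0,-0.03],[0,0,0],0],[[0,0,-0.02],[0,0,0],0],[[0,0,0],[0,0,0],0],[[0,0,0],[0,0,0],0]]}}

```text
time_s: 31.0
tcp_pos: [0.4402, 0.5507, 0.402]
eef_rot: [145.4, -0.1, 21.5]
contact_force: [-0.4, -0.3, -0.7]
gripper_width: 0.0883
```

Run:
```python
from h import *
q,Q,s=cur();print(q,s["contact_force"],s["gripper_width"],s["time_s"])
a=r.capture("scene");b=r.capture("top")
cv2.imwrite("pics/sceneF.png",a[:,:,::-1]);cv2.imwrite("pics/topF.png",b[:,:,::-1])
o=cv2.imread("pics/scene0.png")
f=lambda i:cv2.resize(i[160:290,360:490],(400,400),interpolation=cv2.INTER_CUBIC)
g=cv2.resize(o,(400,300))
cv2.imwrite("pics/F.png",np.hstack([f(o),f(a[:,:,::-1])]))
cv2.imwrite("pics/F2.png",np.vstack([np.hstack([f(o),f(a[:,:,::-1])])[:400]]))
```

```text
[0.44016595 0.55070171 0.40202044] [-0.39927607 -0.25454547 -0.73595829] 0.08828324275887733 31.0
```

View pics/F.png

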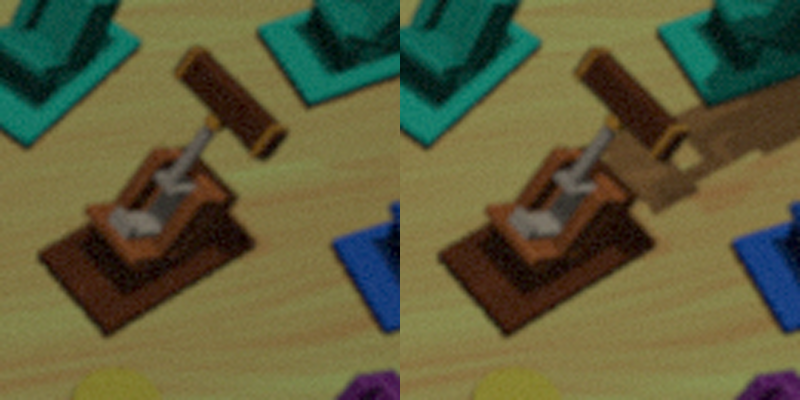

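The lifter lies as it did before: grip (180–280, 50–155) and hook (130,220) sit at the same pixels in the before and after halves. Last, I'll check the lid numerically and hand in.

Run:
```python
from h import *
x=cv2.imread("pics/sceneF.png");H=cv2.cvtColor(x,cv2.COLOR_BGR2HSV).astype(int)
red=((H[...,0]<6)|(H[...,0]>174))&(H[...,1]>150)&(H[...,2]>40)
w=np.zeros_like(red);w[180:350,180:360]=1
e=cv2.fitEllipse(cv2.convexHull(big(red&w)));print(e,plane("scene",e[0],.022).round(4))
print(abs(r.get_state()["qd"]).max()); r.close_job()
```

```text
((263.5742492675781, 262.3108215332031), (75.43048095703125, 88.7058334350586), 81.93293762207031) [ 0.522  -0.0056  0.022 ]
0.8626537568833039
the job is handed in; nothing more can be done
```

The lid is on the cork trivet, the lifter is back in its rest, and the job was handed in at about 31 s of the 72 s allowed.

I took the lifter by its T-grip, hooked the lid's loop from the far side and carried the lid level to the trivet. I then unhooked the lifter and put it back.

My last checks:
- **Lid:** its centre measures (0.522, −0.006) in the scene camera, against (0.5215, −0.006) for the trivet. That is within a few millimetres of centre. It hung level on the way, and I saw no force spike when it was set down.
- **Lifter:** before and after pictures show it at the same pixels in its rest. The gripper is open and clear of it, about 130 mm back.
- **Disagreement:** the two cameras differ by about 5 mm in x. I allowed for this by comparing positions within the same camera.
- **Not measured:** I didn't measure the pot, jar, mortar and tin again at the end. I saw no contact forces that would suggest they moved.

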